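Cull the short spacer and hold the sagging-bolt gate ajar

ROBOT

A 6-joint arm with a two-finger parallel gripper is mounted at the origin on the work surface. World frame = base frame: x ahead of the robot, y to its left, z up, the work surface at z = 0. Lengths are in m, angles in degrees, forces in N, time in s.
With the tool pointing down it reaches from about 0.3 to 0.875 m from the base axis. Payload 6.4 kg.
Tool frame: the origin (TCP) lies between the finger pads; the fingertips stand 8 mm ahead of it and the grasp point (between the pads) lies 11 mm behind it; z points along the fingers, x is the direction in which the jaws open and shut, and the axes are right-handed (so a half turn about z gives the same grasp; the last joint's range is limited). The gripper opens to 85 mm and grips with 20 to 120 N. Pads are 22 mm wide; open, the fingers measure 114 mm over their backs; the gripper's body (76 mm by 85 mm) begins 54 mm behind the grasp point. The pads swing forward as they close: fully open they stand 13 mm farther back than shut.
Start: joints at [-88.425, 10.359, 92.074, -0, 77.567, -11.82], TCP at [0.133, -0.559, 0.239] pointing down, gripper open.
Joint ranges: [-171.53, 171.53], [-51.25, 118.39], [17.06, 147.69], [-65.23, 245.23], [0, 150.52], [-178.68, 178.68]. Speed limits (degrees/s): [147.25, 147.25, 172.46, 180, 180, 180].

INTERFACE

Orientations are given as a 3x3 rotation matrix whose columns are the frame's x, y, z axes.
In Python, from cell import sense, read_camera, camera_model, sign_off gives the robot as it stands.
- The arm moves only by the tool servo_tool, never from a script. Its argument "deltas" is a list that holds one entry, the list of rows, each a list of 7 numbers: the shift along the tool's x, y, z in cm, then the turn, a rotation vector about the tool's x, y, z in degrees, then the closure, from -1 (fully open) to 1 (shut). In form: [[[tx, ty, tz, ax, ay, az, hand], ...]]. A call has 1 to 8 rows; each row is the pose to reach, as a shift and turn from the pose commanded when the call began, along the tool's axes at that moment; what a row does not reach only later rows make up. A row lasts 1/12 s, in which the tool goes at most 41.7 mm and 7.16 degrees, less where a joint would pass 70% of its speed; a pose out of reach is approached as far as the arm can. A call with a gripper value outside its range is refused whole. The fingers move at their own pace and stop on an object; "grip_force" is the grip in N (left out, the last holds). Time passes only in rows, so rows that repeat a pose let the fingers close. It gives the time, the measured TCP pose, the force and the opening at its end, in the units of the state.
- sense(): the state, without advancing time (a new reading comes with each control period).
- read_camera(name): name is "scene" or "top"; returns the picture (384x512x3 uint8, red, green, blue); there is no depth.
- camera_model(name): a dict with "fovy" (degrees; the focal length in pixels is half the picture's height over the tangent of half this angle, whatever the lens; pixels are square), "cx", "cy" (the principal point, pixels), "extrinsics" (4x4, takes a point from camera to world coordinates). Camera axes: x right, y up, looking along -z (the intrinsics and any distortion apply to the point x, -y, -z); pixel columns grow to the right and rows downward; lengths in m; the calibration is good to about 2 mm. A picture is of the moment at which its call begins. camera_model takes no time and is no camera call.
- sign_off(): hands the job in, once; it reports no verdict.
The state is a dict: "t": time; "joint_positions": joint angles; "qvel": joint speeds; "tau": joint torques, N m; "tcp_pos": TCP position; "tool_rot": TCP orientation; "force": force on the tool from outside, world axes, zero at the start; "ft_torque": the same for the moment, N m; "width": opening from 0.0 (shut) to 1.0 (fully open).
Only numpy, scipy, OpenCV 4.12 (cv2) and the standard library are available. Lean on these libraries where they do the work, as an engineer would, in place of code of your own. Each camera call takes 0.05 s, during which the arm holds its last target.

TASK

A batch of spacer posts stands on the black tray, waiting to go into the low bench guard: first put the one that is shorter than the others in the empty grey reject box and leave the good ones standing. Then open the guard's gate: its bolt sags and catches behind the bent-up keeper, so lift the bolt by its knob while drawing it fully back, then swing the gate towards the robot until its free edge stands about 8 cm open. The gate springs shut, so finish still holding it there, with the bolt drawn back; do not disturb the other things on the bench.

Things in the scene. Friction and masses are not known exactly. Their poses are not given: they have to be found in the camera images.
- tray: fixed open black plastic tray 170 x 240 mm (x, y), rim 20 mm high, floor 4 mm thick; origin at the centre of its underside. The posts stand in it in two rows about 75 to 80 mm apart, with one loose nut
- post_a: good spacer post of plain steel: round foot 26 mm across and 6 mm thick, shank 20 mm in diameter, stands upright on the tray; origin at the centre of its underside; 70 mm tall
- post_b: good spacer post of plain steel: round foot 26 mm across and 6 mm thick, shank 20 mm in diameter, stands upright on the tray; origin at the centre of its underside; 70 mm tall
- post_c: good spacer post of plain steel: round foot 26 mm across and 6 mm thick, shank 20 mm in diameter, stands upright on the tray; origin at the centre of its underside; 70 mm tall
- post_d: good spacer post of plain steel: round foot 26 mm across and 6 mm thick, shank 20 mm in diameter, stands upright on the tray; origin at the centre of its underside; 70 mm tall
- post_short: the odd spacer post of plain steel: round foot 26 mm across and 6 mm thick, shank 20 mm in diameter, stands upright on the tray; origin at the centre of its underside; only 50 mm tall, otherwise the same as the good ones
- post_short_mid (a point): middle of the short post, on its axis 25 mm above its underside
- reject_box: fixed open grey plastic box, outside 130 x 130 x 50 mm high, walls and floor 4 mm thick, empty; origin at the centre of its underside
- guard: fixed low bench guard of aluminium profile, 170 to 190 mm high, open at the top; origin on the bench in the middle of the gate opening. Its y axis runs in the plane of the shut gate from the latch post (140 mm towards -y) to the hinge post (140 mm towards +y); its x axis points away from the robot, into the guard. z up
- gate_hinge (a point): point on the gate's upright hinge axis, at the height of the gate's top edge (170 mm above the bench), at guard x = 0, y = +120 mm
- gate_edge (a point): top corner of the gate's free edge, 232 mm from the hinge axis, 170 mm above the bench
- gate (a joint): gate angle in rad: 0 shut, grows as the free edge swings towards the robot (guard -x; clockwise from above), stop at 1.2. A spring pulls it shut with about 0.4 N m when shut, 0.7 N m at 0.35 rad (some 6 N at the knob). 8 cm at the free edge is 0.35 rad
- bolt_knob (a point): grip point on the bolt's upright steel knob, which stands on the bolt above the gate's top rail: a plain straight round stud 16 mm in diameter, from the bolt rod up to 14 mm above this point; the rod (10 mm thick) lies 29 mm below this point. With the gate shut and the bolt home it is 45 mm from the middle of the gate opening towards the latch post, 231 mm above the bench
- bolt_slide (a joint): how far the bolt is drawn back, in m: 0 home, 0.05 fully back (stop). It slides along the gate, towards the hinge (guard +y while shut), with 1.5 N friction; the caught bolt has about 12 mm of play before its cranked end meets the keeper lip. Clear of the keeper from about 0.03
- bolt_lift (a joint): lift of the sagging bolt in rad: 0 hanging, 0.16 stop. The bolt tips about a cross pin at its rear end, 95 mm from the knob towards the hinge, so 10 mm lift at the knob is about 0.105 rad. The end, 192 mm from the pin, is cranked 14 mm downwards and clears the lip from about 0.08 rad (8 mm at the knob); it falls back by its own weight (some 2 N at the knob)
- keeper (a point): middle of the top of the keeper's bent-up lip on the latch post, 189 mm above the bench, 38 mm wide and 16 mm tall; behind it two cheeks 30 mm apart rise to 225 mm and hold the bolt's end sideways
- nut: bystander: loose dark hexagon nut, 34 mm, 16 mm thick, lying in the tray among the posts; origin under its centre
- wrench: bystander: steel wrench lying on the bench beyond the tray
- screwdriver: bystander: screwdriver about 150 mm long, lying on the bench between tray and reject box
- can: bystander: aluminium can, 60 mm across, 150 mm tall, standing on the left of the bench
Things that resemble listed ones, but are neither listed nor needed, are in the scene too. Leave any blue look-alike of the post_d alone. What is shaped like the post_short but purple is not meant.

How it is judged (in metres and radians):
On the way, in this order (a step that is already met when the one before it is completed fails the run):
1. the short post lies or stands in the reject box, released (x of post_short_mid in the frame of reject_box between -0.061 and 0.061 m and y of post_short_mid in the frame of reject_box between -0.061 and 0.061 m and z of post_short_mid in the frame of reject_box below 0.045 m and contact force between the fingers and post_short below 0.1 N), for 0.2 s.
2. the bolt is drawn back, off the keeper, the gate still near shut (value of joint bolt_slide above 0.035 m and value of joint gate below 0.2 rad), for 0.05 s.
3. the gate is ajar (value of joint gate above 0.22 rad), for 0.1 s.
At the end, for the whole second after the job is handed in: Short post in the reject box, released, at rest; good posts upright, within 20 mm of their places; bolt drawn back at least 30 mm; fingers hold the gate, bolt or knob with over 1 N, still, at 0.22 to 0.50 rad (free edge 5 to 11 cm open) (all of step 1 and linear speed of post_short below 0.05 m/s and value of joint gate between 0.22 and 0.5 rad and velocity of joint gate between -0.05 and 0.05 rad/s and value of joint bolt_slide above 0.03 m and contact force between the fingers and gate above 1 N and angle between each of post_a, post_b, post_c, post_d's own z axis and vertical below 0.2 rad); the arm keeps its last pose, push and grip.
It fails at once if a good post is shifted by over 20 mm or tipped (post_a) (distance of post_a from where it was at the start of the episode above 0.02 m or angle between post_a's own z axis and vertical above 0.3 rad).
It fails at once if a good post is shifted by over 20 mm or tipped (post_b) (distance of post_b from where it was at the start of the episode above 0.02 m or angle between post_b's own z axis and vertical above 0.3 rad).
It fails at once if a good post is shifted by over 20 mm or tipped (post_c) (distance of post_c from where it was at the start of the episode above 0.02 m or angle between post_c's own z axis and vertical above 0.3 rad).
It fails at once if a good post is shifted by over 20 mm or tipped (post_d) (distance of post_d from where it was at the start of the episode above 0.02 m or angle between post_d's own z axis and vertical above 0.3 rad).
It fails at once if a bystander is disturbed (distance of any of nut, wrench, screwdriver, can from where it was at the start of the episode above 0.03 m).
It also fails if it takes over 54 s, if anything falls off the work surface, if the arm or the gripper's body presses on something with over 40 N, if the wrist force passes 120 N, or if a joint passes its speed limit or range.

## Working session

There is one attempt and no reset: what is moved stays moved. The work goes in short steps, Python scripts to look and compute and a tool call to move; the robot and the scene stay as the last step left them, time stands still between calls to the robot, and variables do not carry over. Pictures are saved under pics/ and viewed, and the job is handed in when it is done.

Besides the shell and the picture viewer there is one more tool, called after "Emit:" by a JSON object that holds its "fn" and its "kwargs", one argument or row to a line. servo_tool: Moves the arm, as the interface text tells. Its arguments: {"type":"object","properties":{"deltas":{"type":"array"},"grip_force":{"type":"number"}},"required":["deltas"]}

```bash
mkdir -p pics; python3 - <<'E'
from cell import *
import cv2,numpy as np
for n in("scene","top"):
    im=read_camera(n); cv2.imwrite(f"pics/{n}0.png",cv2.cvtColor(im,cv2.COLOR_RGB2BGR)); 
    m=camera_model(n); print(n,{k:(np.round(v,4).tolist() if k=="extrinsics" else v) for k,v in m.items()})
s=sense();print(s)
E
```

```text
scene {'fovy': 51.2924154848515, 'cx': 257.3060215661653, 'cy': 201.01738045034074, 'extrinsics': [[0.6555, -0.5041, 0.5623, 1.2071], [0.755, 0.4228, -0.5011, -0.5025], [0.0148, 0.7531, 0.6578, 0.9373], [0.0, 0.0, 0.0, 1.0]]}
top {'fovy': 49.36733513085658, 'cx': 250.15440857545727, 'cy': 191.84775048403702, 'extrinsics': [[0.0098, 0.982, -0.1887, 0.2641], [-0.9999, 0.0086, -0.0072, 0.0753], [-0.0055, 0.1887, 0.982, 1.6776], [0.0, 0.0, 0.0, 1.0]]}
{'t': 0.1, 'joint_positions': array([-8.84236492e+01,  1.03956911e+01,  9.21243817e+01,  9.29193319e-05,
        7.75675252e+01, -1.18200010e+01]), 'qvel': array([ 0.06382191, -0.08441565, -0.19345128, -0.06015155, -0.04841172,
        0.04097004]), 'tau': array([ 3.72230334e-04, -4.45879519e+01, -3.52235162e+01, -2.47075832e-04,
        4.17892355e-03,  2.39457870e-05]), 'tcp_pos': array([ 0.13322497, -0.55887278,  0.23850636]), 'tool_rot': array([[ 2.31685593e-01, -9.72790720e-01, -4.04747396e-05],
       [-9.72789570e-01, -2.31685383e-01,  1.52833899e-03],
       [-1.49613139e-03, -3.14720721e-04, -9.99998831e-01]]), 'force': array([-1.23653089, -0.10121326,  0.42687947]), 'ft_torque': array([ 0.00803651,  0.01389153, -0.01775128]), 'width': 0.9981095253677325}
```

View pics/scene0.png

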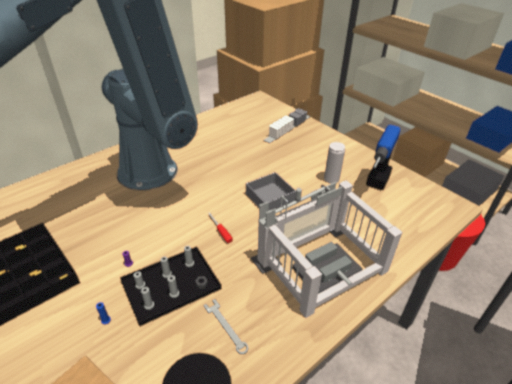

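View pics/top0.png

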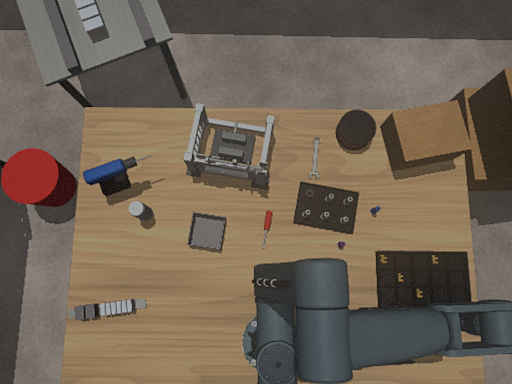

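```bash
cat > h.py <<'E'
import numpy as np,cv2
from cell import *
def K(n):
    m=camera_model(n); f=192/np.tan(np.radians(m["fovy"]/2)); return f,m["cx"],m["cy"],np.array(m["extrinsics"])
def ray(n,u,v):
    f,cx,cy,E=K(n); d=E[:3,:3]@np.array([(u-cx)/f,-(v-cy)/f,-1]); return E[:3,3],d
def onz(n,u,v,z):
    o,d=ray(n,u,v); return o+d*(z-o[2])/d[2]
def proj(n,p):
    f,cx,cy,E=K(n); q=E[:3,:3].T@(np.asarray(p,float)-E[:3,3]); return np.array([cx+f*q[0]/-q[2],cy-f*q[1]/-q[2]])
def tri(a,b):
    (o1,d1),(o2,d2)=a,b; A=np.stack([d1,-d2],1); t=np.linalg.lstsq(A,o2-o1,rcond=None)[0]
    p,q=o1+t[0]*d1,o2+t[1]*d2; return (p+q)/2,np.linalg.norm(p-q)
def crop(n,im,x0,y0,x1,y1,s,name):
    c=cv2.resize(im[y0:y1,x0:x1],None,fx=s,fy=s,interpolation=cv2.INTER_CUBIC); cv2.imwrite("pics/"+name,cv2.cvtColor(c,cv2.COLOR_RGB2BGR))
E
python3 - <<'E'
from h import *
a=cv2.cvtColor(cv2.imread("pics/scene0.png"),4);b=cv2.cvtColor(cv2.imread("pics/top0.png"),4)
crop(0,a,110,230,240,330,6,"s1.png");crop(0,a,240,165,410,315,4.5 and 4,"s2.png")
crop(0,b,280,170,390,260,7,"t1.png");crop(0,b,175,95,285,260,3.6,"t2.png")
E
```

```text
(no output)
```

View pics/s1.png

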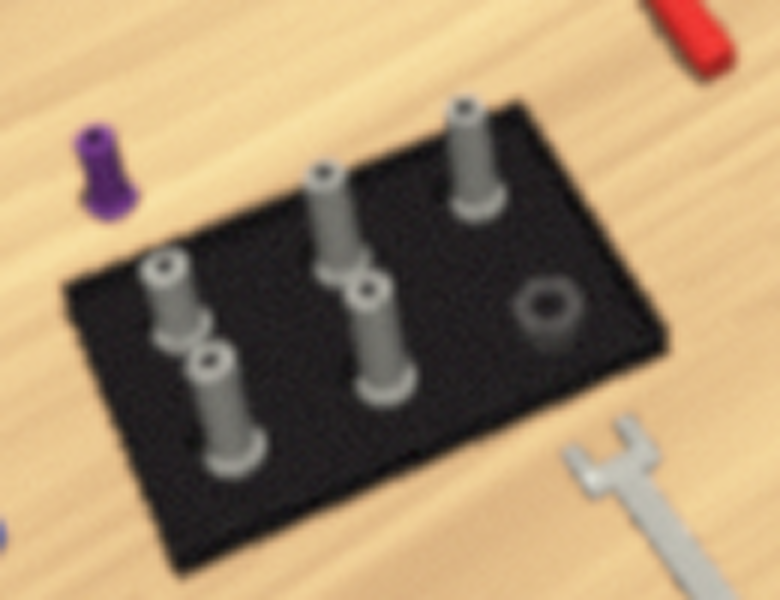

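View pics/t1.png

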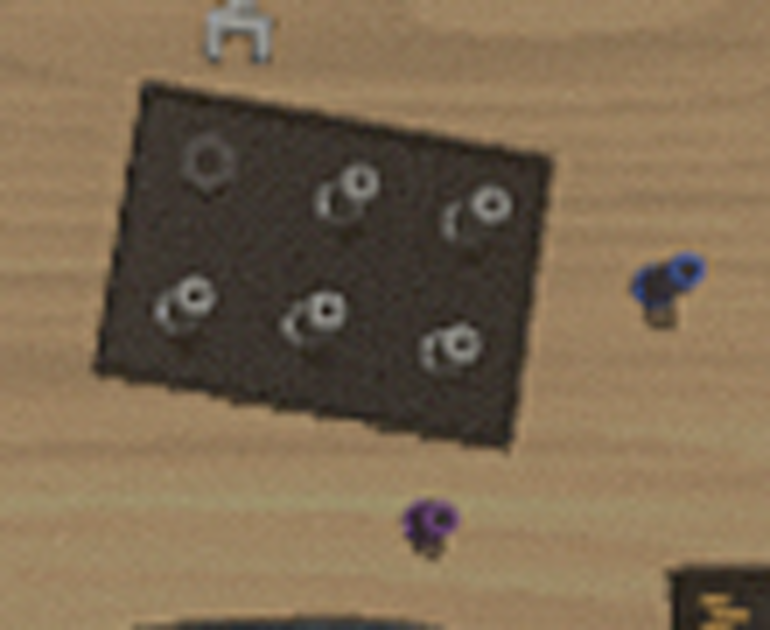

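View pics/s2.png

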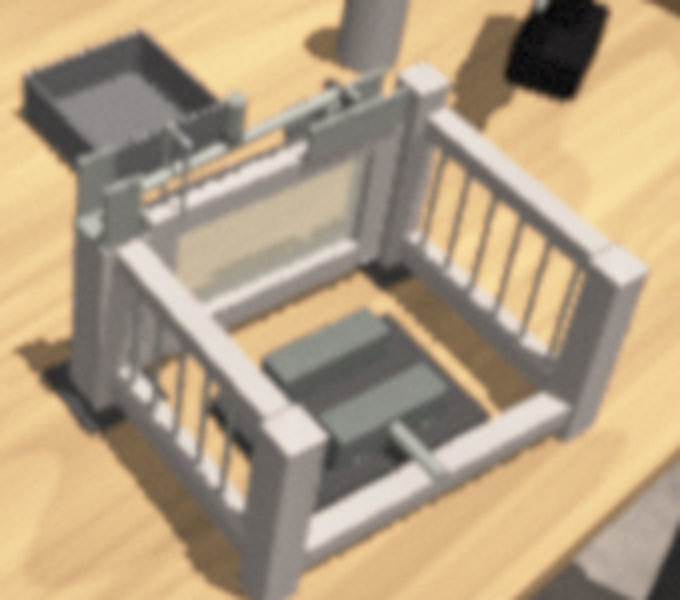

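View pics/t2.png

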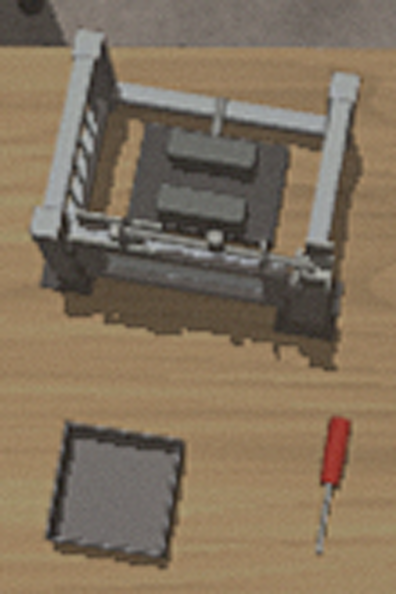

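```bash
python3 - <<'E'
from h import *
np.set_printoptions(precision=4,suppress=True)
S=lambda x,y:(110+(x-2.5)/6,230+(y-2.5)/6); T=lambda x,y:(280+(x-3)/7,170+(y-3)/7)
ps={'short':((165,266),(462,343)),'n2':((325,175),(325,311)),'n3':((463,107),(197,296)),'f1':((212,360),(491,205)),'f2':((368,290),(360,183)),}
for k,(s,t) in ps.items(): print(k,*tri(ray("scene",*S(*s)),ray("top",*T(*t))), onz("top",*T(*t),.054 if k=='short' else .074), onz("scene",*S(*s),.054 if k=='short' else .074))
print("nut",onz("top",*T(208,160),.02),onz("scene",*S(548,303),.02))
print("blue",onz("top",*T(687,270),.07),"purple",onz("top",*T(442,518),.05))
S2=lambda x,y:(240+(x-1.5)/4,165+(y-1.5)/4); T2=lambda x,y:(175+(x-1.3)/3.6,95+(y-1.3)/3.6)
print("knob",*tri(ray("scene",*S2(172,127)),ray("top",*T2(216,238))),onz("top",*T2(216,238),.245),onz("scene",*S2(172,127),.245))
for n,a in dict(hpost=(50,218),lfar=(88,40),rfar=(345,85),latchrail=(318,245)).items(): print(n,onz("top",*T2(*a),.19))
for n,a in dict(hpost=(424,77),rfar_=(288,432),lfar=(617,262)).items(): print("s",n,onz("scene",*S2(*a),.19))
c=[(67,425),(184,440),(163,560),(50,545)]
for a in c: print("box",onz("top",*T2(*a),.05))
for n,a in dict(t1=(145,85),t2=(552,157),t3=(510,447),t4=(97,370)).items(): print("tray",onz("top",*T(*a),.02))
print("sd",onz("top",*T2(340,420),.02),onz("top",*T2(318,555),.005))
E
```

```text
short [ 0.4726 -0.2856  0.0575] 5.215451750625487e-05 [ 0.473  -0.2864  0.054 ] [ 0.4697 -0.2848  0.054 ]
n2 [ 0.4873 -0.2071  0.0749] 0.0007530645120511314 [ 0.4876 -0.2069  0.074 ] [ 0.4863 -0.2071  0.074 ]
n3 [ 0.4948 -0.1359  0.0775] 0.00011230760388857407 [ 0.4953 -0.1364  0.074 ] [ 0.4919 -0.1344  0.074 ]
f1 [ 0.5475 -0.2998  0.0764] 0.00041903233602999496 [ 0.5478 -0.3006  0.074 ] [ 0.5457 -0.299   0.074 ]
f2 [ 0.559  -0.228   0.0766] 0.0007185419799328506 [ 0.5596 -0.2282  0.074 ] [ 0.5568 -0.2274  0.074 ]
nut [ 0.5823 -0.1512  0.02  ] [ 0.5775 -0.1497  0.02  ]
blue [ 0.5129 -0.4088  0.07  ] purple [ 0.3761 -0.273   0.05  ]
knob [0.641  0.1247 0.2287] 0.045356485448718176 [0.6511 0.1419 0.245 ] [0.6445 0.0891 0.245 ]
hpost [0.6857 0.3151 0.19  ]
lfar [0.8795 0.2825 0.19  ]
rfar [0.8318 0.0128 0.19  ]
latchrail [0.6594 0.0402 0.19  ]
s hpost [0.6797 0.3214 0.19  ]
s rfar_ [ 0.845  -0.0034  0.19  ]
s lfar [0.8884 0.2666 0.19  ]
box [0.4914 0.3102 0.05  ]
box [0.476  0.1821 0.05  ]
box [0.3461 0.2019 0.05  ]
box [0.361  0.3239 0.05  ]
tray [ 0.6262 -0.1154  0.02  ]
tray [ 0.5858 -0.3493  0.02  ]
tray [ 0.4185 -0.3191  0.02  ]
tray [ 0.4601 -0.086   0.02  ]
sd [0.5039 0.0109 0.02  ] [0.3555 0.0344 0.005 ]
```

```bash
cat >> h.py <<'E'
from scipy.spatial.transform import Rotation as R
def down(yaw):  # tool x at world yaw deg, z down
    a=np.radians(yaw); x=np.array([np.cos(a),np.sin(a),0]);z=np.array([0,0,-1.]); return np.stack([x,np.cross(z,x),z],1)
def go(p,yaw):
    s=sense();Rt=np.array(s["tool_rot"]); d=Rt.T@(np.array(p)-s["tcp_pos"])*100
    rv=R.from_matrix(Rt.T@down(yaw)).as_rotvec(degrees=True); print("t",s["t"],"d",np.round(d,2),"rv",np.round(rv,2)); return d
E
python3 - <<'E'
from h import *
go((.472,-.286,.13),-45)
S2=lambda x,y:(240+(x-1.5)/4,165+(y-1.5)/4); T2=lambda x,y:(175+(x-1.3)/3.6,95+(y-1.3)/3.6)
print("knob",*tri(ray("scene",*S2(237,97)),ray("top",*T2(216,238))),onz("scene",*S2(237,97),.245))
b=cv2.cvtColor(cv2.imread("pics/top0.png"),4);a=cv2.cvtColor(cv2.imread("pics/scene0.png"),4)
crop(0,b,180,140,285,195,7,"t3.png");crop(0,a,255,175,350,230,8,"s3.png")
E
```

```text
t 0.1 d [-18.68 -39.27  10.89] rv [ -0.04   0.08 -31.6 ]
knob [0.65120921 0.14254968 0.24676948] 0.0018394463327947017 [0.65020913 0.14507384 0.245     ]
```

View pics/t3.png

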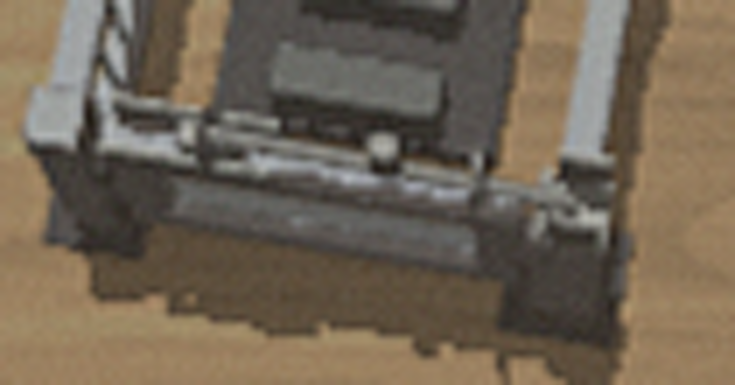

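View pics/s3.png

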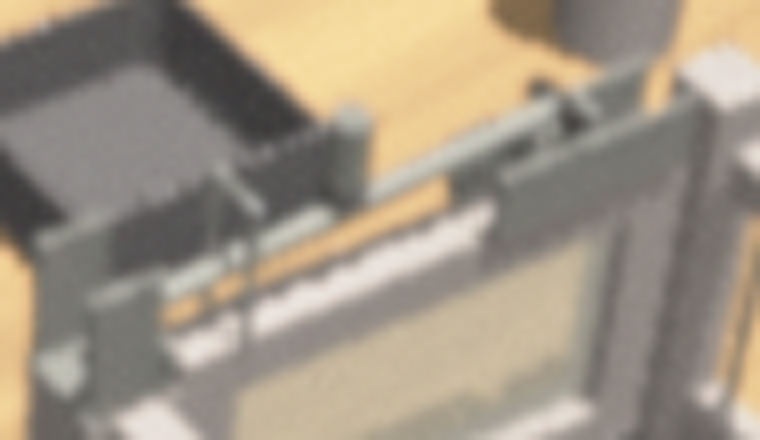

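Emit:
{"fn": "servo_tool", "kwargs": {
  "deltas": [
    [[-1.5, -3.2, 0, 0, 0, -4, -0.2], [-3, -6.4, 0, 0, 0, -8, -0.2], [-4.5, -9.6, 0, 0, 0, -12, -0.2], [-6, -12.8, 0, 0, 0, -16, -0.2], [-7.5, -16, 0, 0, 0, -20, -0.2], [-9, -19.2, 0, 0, 0, -24, -0.2], [-10.5, -22.4, 0, 0, 0, -28, -0.2], [-12, -25.6, 0, 0, 0, -31.6, -0.2]]
  ],
  "grip_force": 40
}}

```text
t: 0.77
tcp_pos: [0.3554, -0.3818, 0.239]
tool_rot: [[0.709, -0.705, -0.0], [-0.705, -0.709, 0.0], [-0.0, -0.0, -1.0]]
force: [0.5, -0.5, 0.2]
width: 0.596
```

```bash
python3 -c "
from h import *
go((.472,-.286,.13),-45);print(sense()['width'])"
```

```text
t 0.7667 d [  1.52 -15.01  10.9 ] rv [-0.01  0.03  0.18]
0.5959593739647848
```

Emit:
{"fn": "servo_tool", "kwargs": {
  "deltas": [
    [[0.4, -3, 0, 0, 0, 0, -0.2], [0.8, -6, 0, 0, 0, 0, -0.2], [1.2, -9, 1, 0, 0, 0, -0.2], [1.4, -12, 3, 0, 0, 0, -0.2], [1.5, -15, 6, 0, 0, 0, -0.2], [1.5, -15, 9, 0, 0, 0, -0.2], [1.5, -15, 10.9, 0, 0, 0, -0.2], [1.5, -15, 10.9, 0, 0, 0, -0.2]]
  ]
}}

```text
t: 1.43
tcp_pos: [0.4687, -0.2846, 0.1251]
tool_rot: [[0.708, -0.706, -0.007], [-0.706, -0.708, 0.007], [-0.01, 0.0, -1.0]]
force: [-0.2, 1.0, -0.4]
width: 0.598
```

```bash
python3 -c "
from h import *
go((.472,-.286,.028),-45)
a=read_camera('scene');crop(0,a,100,220,230,320,6,'s4.png')"
```

```text
t 1.4333 d [ 0.42 -0.13  9.7 ] rv [0.02 0.55 0.08]
```

View pics/s4.png

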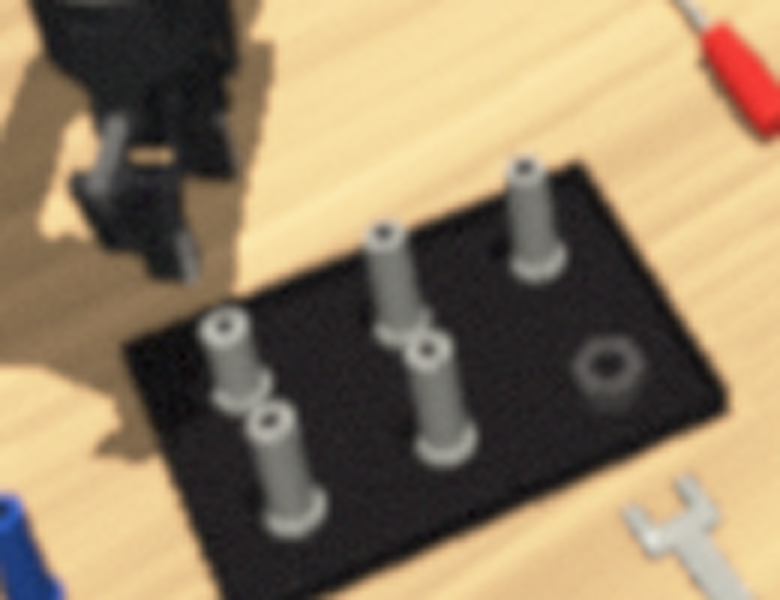

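```bash
python3 -c "
from h import *
s=sense();R_=s['tool_rot']
for o in([0,0,0],[.025,0,.0],[-.025,0,.0]):
  q=proj('scene',s['tcp_pos']+R_@np.array(o));print((q-[100,220])*6)
print((proj('scene',[.472,-.286,.054])-[100,220])*6)
a=read_camera('scene');crop(0,a,100,180,230,320,4,'s5.png')
b=read_camera('top');crop(0,b,260,170,390,270,6,'t5.png')"
```

```text
[189.23222078 218.99085902]
[171.57980862 263.17955866]
[206.27012277 176.34044235]
[222.53698411 327.97056693]
```

View pics/s5.png

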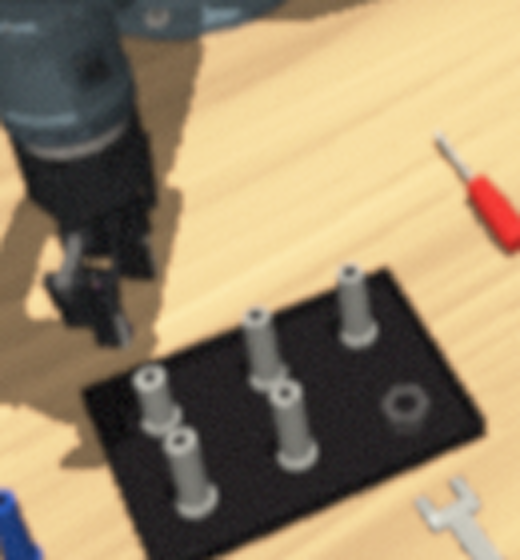

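View pics/t5.png

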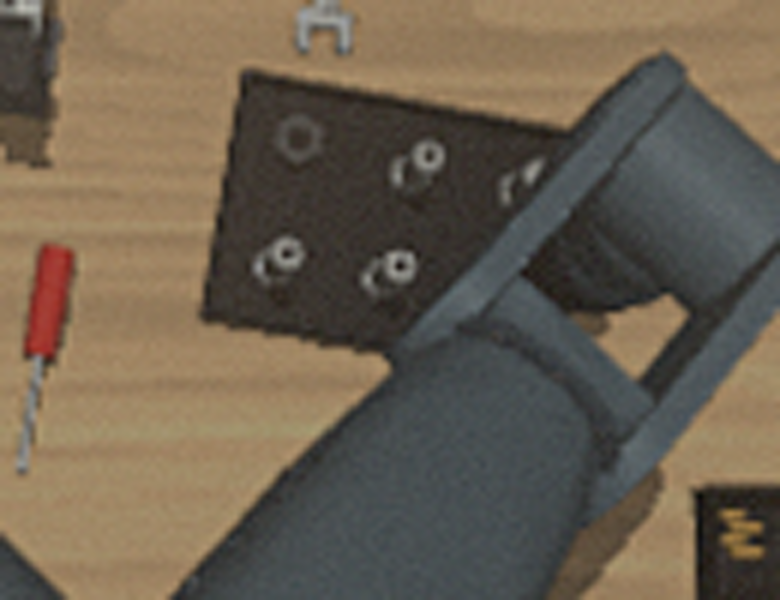

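Emit:
{"fn": "servo_tool", "kwargs": {
  "deltas": [
    [[0.4, -0.1, 1.5, 0, 0.5, 0, -0.2], [0.4, -0.1, 3.2, 0, 0.5, 0, -0.2], [0.4, -0.1, 4.8, 0, 0.5, 0, -0.2], [0.4, -0.1, 6.4, 0, 0.5, 0, -0.2], [0.4, -0.1, 7.8, 0, 0.5, 0, -0.2], [0.4, -0.1, 9, 0, 0.5, 0, -0.2], [0.4, -0.1, 9.6, 0, 0.5, 0, -0.2], [0.4, -0.1, 9.6, 0, 0.5, 0, -0.2]]
  ]
}}

```text
t: 2.25
tcp_pos: [0.4744, -0.2902, 0.034]
tool_rot: [[0.707, -0.708, 0.006], [-0.708, -0.707, -0.006], [0.008, 0.0, -1.0]]
force: [0.2, 0.0, 0.4]
width: 0.596
```

```bash
python3 -c "
from h import *
go((.472,-.286,.028),-45)
a=read_camera('scene');crop(0,a,100,220,230,320,6,'s6.png')"
```

```text
t 2.25 d [-0.47 -0.13  0.6 ] rv [ 0.   -0.47 -0.04]
```

View pics/s6.png

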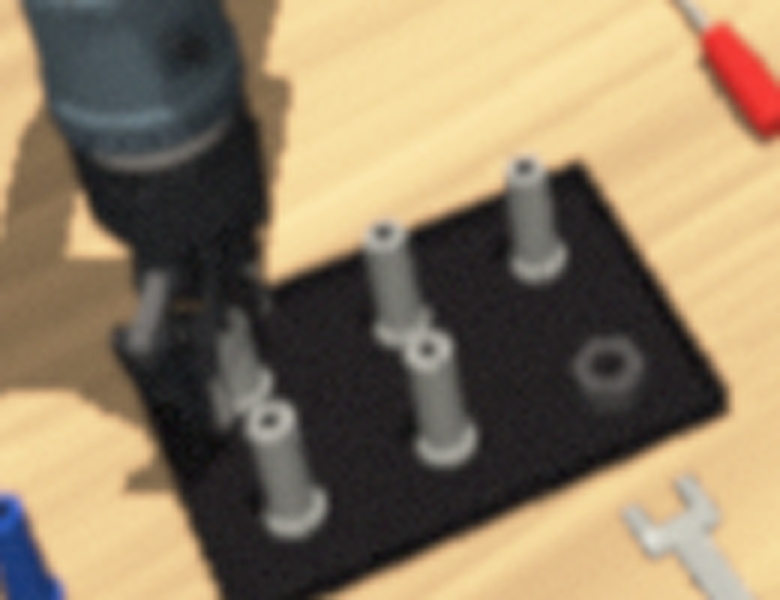

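Emit:
{"fn": "servo_tool", "kwargs": {
  "deltas": [
    [[-0.4, -0.1, 0.5, 0, -0.5, 0, -0.2], [-0.4, -0.1, 0.5, 0, -0.5, 0, -0.2], [-0.4, -0.1, 0.5, 0, -0.5, 0, 1], [-0.4, -0.1, 0.5, 0, -0.5, 0, 1], [-0.4, -0.1, 0.5, 0, -0.5, 0, 1], [-0.4, -0.1, 0.5, 0, -0.5, 0, 1], [-0.4, -0.1, 0.5, 0, -0.5, 0, 1], [-0.4, -0.1, 0.5, 0, -0.5, 0, 1]]
  ],
  "grip_force": 40
}}

```text
t: 2.97
tcp_pos: [0.4729, -0.2867, 0.0298]
tool_rot: [[0.707, -0.707, 0.001], [-0.707, -0.707, -0.001], [0.001, -0.0, -1.0]]
force: [-0.7, 1.1, 4.7]
width: 0.225
```

Emit:
{"fn": "servo_tool", "kwargs": {
  "deltas": [
    [[0, 0, 0, 0, 0, 0, 1], [0, 0, -0.5, 0, 0, 0, 1], [0, 0, -2, 0, 0, 0, 1], [0, 0, -5, 0, 0, 0, 1], [0, 0, -8, 0, 0, 0, 1], [0, 0, -11, 0, 0, 0, 1], [0, 0, -14, 0, 0, 0, 1], [0, 0, -14, 0, 0, 0, 1]]
  ]
}}

```text
t: 3.63
tcp_pos: [0.4753, -0.289, 0.176]
tool_rot: [[0.707, -0.707, 0.008], [-0.707, -0.707, -0.007], [0.011, -0.0, -1.0]]
force: [1.6, -0.9, -0.2]
width: 0.22
```

```bash
python3 -c "
from h import *
go((.4187,.2545,.17),-9)
print(sense()['width'])
a=read_camera('scene');crop(0,a,60,160,230,320,4,'s7.png')"
```

```text
t 3.6333 d [-42.44 -34.43   0.15] rv [  0.18  -0.59 -35.99]
0.22006634779312553
```

View pics/s7.png

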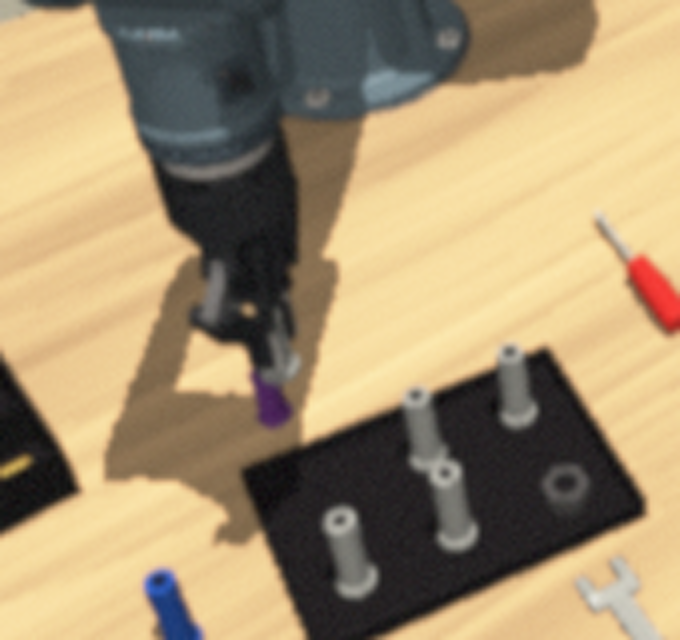

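Emit:
{"fn": "servo_tool", "kwargs": {
  "deltas": [
    [[-1.5, -1.2, 0, 0, 0, -2, 1], [-4, -3.3, 0, 0, 0, -6, 1], [-7, -5.7, 0, 0, 0, -10, 1], [-10, -8.1, 0, 0, 0, -15, 1], [-13, -10.6, 0, 0, 0, -20, 1], [-16, -13, 0, 0, 0, -25, 1], [-19, -15.4, 0, 0, 0, -30, 1], [-22, -17.9, 0, 0, 0, -36, 1]]
  ]
}}

```text
t: 4.35
tcp_pos: [0.4419, -0.0025, 0.1679]
tool_rot: [[0.988, -0.153, -0.002], [-0.153, -0.988, 0.001], [-0.002, -0.0, -1.0]]
force: [0.8, -0.2, -0.2]
width: 0.219
```

```bash
python3 -c "
from h import *
go((.4187,.2545,.17),-9)
print(sense()['width'])"
```

```text
t 4.35 d [ -6.23 -25.04  -0.19] rv [-0.02  0.14  0.2 ]
0.21895717186197358
```

Emit:
{"fn": "servo_tool", "kwargs": {
  "deltas": [
    [[-0.8, -3.5, 0, 0, 0, 0, 1], [-1.8, -7.2, 0, 0, 0, 0, 1], [-2.7, -10.8, 0, 0, 0, 0, 1], [-3.6, -14.4, 0, 0, 0, 0, 1], [-4.5, -18, 0, 0, 0, 0, 1], [-5.4, -21.6, 0, 0, 0, 0, 1], [-6, -24, 0, 0, 0, 0, 1], [-6, -24, 0, 0, 0, 0, 1]]
  ]
}}

```text
t: 5.02
tcp_pos: [0.4201, 0.2457, 0.1679]
tool_rot: [[0.988, -0.152, -0.002], [-0.152, -0.988, 0.001], [-0.002, -0.001, -1.0]]
force: [0.5, -1.1, -1.6]
width: 0.217
```

```bash
python3 -c "
from h import *
a=read_camera('scene');crop(0,a,200,90,400,240,4,'s8.png')
go((.4187,.2545,.036),-9)
print(sense()['width'])"
```

```text
t 5.0667 d [-0.29 -1.05 13.18] rv [0.06 0.14 0.23]
0.2191972818725683
```

View pics/s8.png

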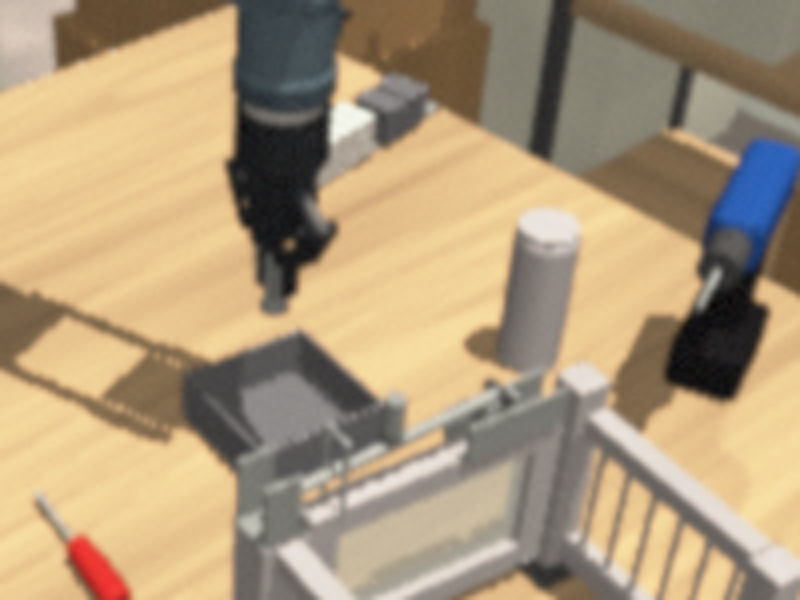

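Emit:
{"fn": "servo_tool", "kwargs": {
  "deltas": [
    [[-0.2, -0.5, 2, 0, 0, 0, 1], [-0.2, -1, 4, 0, 0, 0, 1], [-0.2, -1, 6, 0, 0, 0, 1], [-0.2, -1, 8, 0, 0, 0, 1], [-0.2, -1, 10, 0, 0, 0, 1], [-0.2, -1, 12, 0, 0, 0, 1], [-0.2, -1, 13, 0, 0, 0, 1], [-0.2, -1, 13.3, 0, 0, 0, 1]]
  ]
}}

```text
t: 5.73
tcp_pos: [0.4196, 0.2507, 0.0338]
tool_rot: [[0.987, -0.158, -0.005], [-0.158, -0.987, -0.002], [-0.005, 0.002, -1.0]]
force: [-0.3, 0.1, -0.3]
width: 0.221
```

Emit:
{"fn": "servo_tool", "kwargs": {
  "deltas": [
    [[0, 0, 0, 0, 0, 0, 1], [0, 0, 0, 0, 0, 0, 1], [0, 0, 0, 0, 0, 0, -0.1], [0, 0, 0, 0, 0, 0, -0.1], [0, 0, 0, 0, 0, 0, -0.1], [0, 0, 0, 0, 0, 0, -0.1], [0, 0, 0, 0, 0, 0, -0.1], [0, 0, 0, 0, 0, 0, -0.1]]
  ]
}}

```text
t: 6.4
tcp_pos: [0.4216, 0.2524, 0.0365]
tool_rot: [[0.988, -0.156, 0.0], [-0.156, -0.988, 0.0], [0.0, -0.0, -1.0]]
force: [-0.3, -0.1, 1.0]
width: 0.548
```

Emit:
{"fn": "servo_tool", "kwargs": {
  "deltas": [
    [[0, 0, -1, 0, 0, 0, -0.1], [0, 0, -3, 0, 0, 0, -0.1], [0, 0, -6, 0, 0, 0, -0.1], [0, 0, -9, 0, 0, 0, -0.1], [0, 0, -12, 0, 0, 0, -0.5], [0, 0, -16, 0, 0, 0, -0.7], [0, 0, -20, 0, 0, 0, -0.7], [0, 0, -24, 0, 0, 0, -0.7]]
  ]
}}

```text
t: 7.07
tcp_pos: [0.4208, 0.2521, 0.2789]
tool_rot: [[0.988, -0.156, 0.0], [-0.156, -0.988, 0.0], [0.0, -0.0, -1.0]]
force: [0.3, -0.1, -1.1]
width: 0.85
```

```bash
python3 -c "
from h import *
a=read_camera('scene');crop(0,a,200,90,400,240,4,'s9.png')
print(sense()['width'],sense()['tcp_pos'],sense()['t'])"
```

```text
0.8524620249965421 [0.42470393 0.25346546 0.28802682] 7.1167
```

View pics/s9.png

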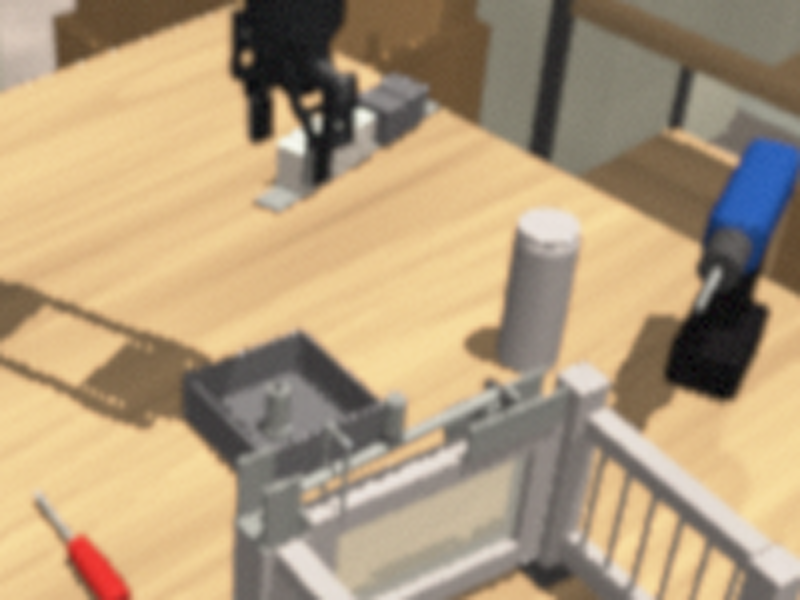

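```bash
python3 -c "
from h import *
go((.651,.1425,.28),-9.3)"
```

```text
t 7.1167 d [24.07  7.43  1.06] rv [-0.35 -0.71  0.32]
```

Emit:
{"fn": "servo_tool", "kwargs": {
  "deltas": [
    [[2.5, 0.8, 0, 0, 0, 0, -0.7], [6, 1.9, 0, 0, 0, 0, -0.7], [9.5, 3, 0, 0, 0, 0, -0.7], [13, 4.1, 0, 0, 0, 0, -0.7], [16.5, 5.2, 0, 0, 0, 0, -0.7], [20, 6.2, 0, 0, 0, 0, -0.7], [23, 7.2, 0, 0, 0, 0.3, -0.7], [24.3, 7.5, 0, 0, 0, 0.3, -0.7]]
  ]
}}

```text
t: 7.78
tcp_pos: [0.6525, 0.1373, 0.276]
tool_rot: [[0.986, -0.164, 0.001], [-0.164, -0.986, -0.001], [0.001, 0.001, -1.0]]
force: [0.0, -0.9, 0.4]
width: 0.849
```

Emit:
{"fn": "servo_tool", "kwargs": {
  "deltas": [
    [[0, 0, 0, 0, 0, 0, -0.5], [0, 0, 0, 0, 0, 0, -0.3], [0, 0, 0, 0, 0, 0, -0.3]]
  ]
}}

```text
t: 8.03
tcp_pos: [0.6488, 0.1408, 0.2763]
tool_rot: [[0.987, -0.161, -0.001], [-0.161, -0.987, 0.0], [-0.001, -0.0, -1.0]]
force: [1.1, 0.1, -0.6]
width: 0.648
```

```bash
python3 -c "
from h import *
go((.651,.1425,.222),-9.3);print(sense()['width'])
a=read_camera('scene');crop(0,a,240,130,370,230,6,'s10.png')
b=read_camera('top');crop(0,b,180,100,300,190,6,'t10.png')
s=sense()
for o in ([0,0,0],[.03,0,0],[-.03,0,0]):
  p=s['tcp_pos']+s['tool_rot']@np.array(o); print((proj('scene',p)-[240,130])*6,(proj('top',p)-[180,100])*6)
"
```

```text
t 8.0333 d [ 0.19 -0.21  5.43] rv [-0.01  0.05  0.03]
0.647674856189369
[350.56898472 300.39596092] [326.86268422 354.0662548 ]
[391.02387918 336.81353142] [336.0189275  304.77603795]
[311.52888906 265.2519949 ] [317.63594917 403.73594551]
```

View pics/s10.png

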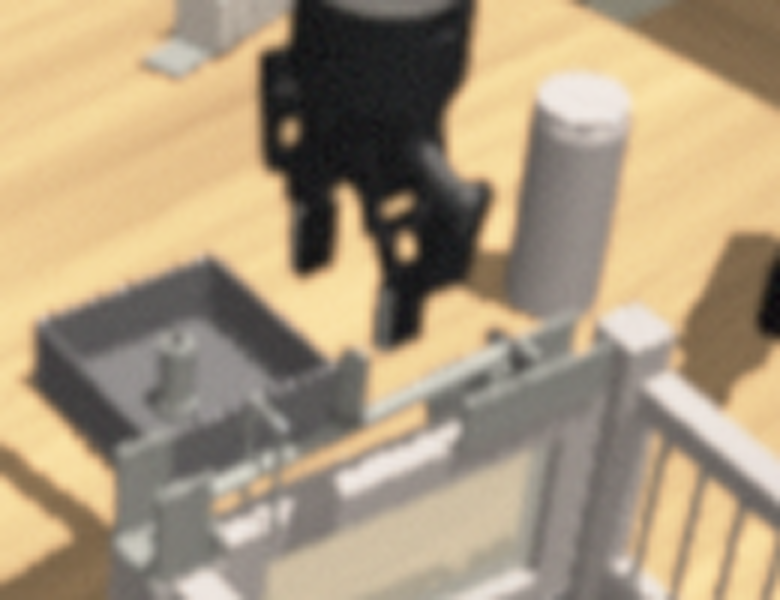

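View pics/t10.png

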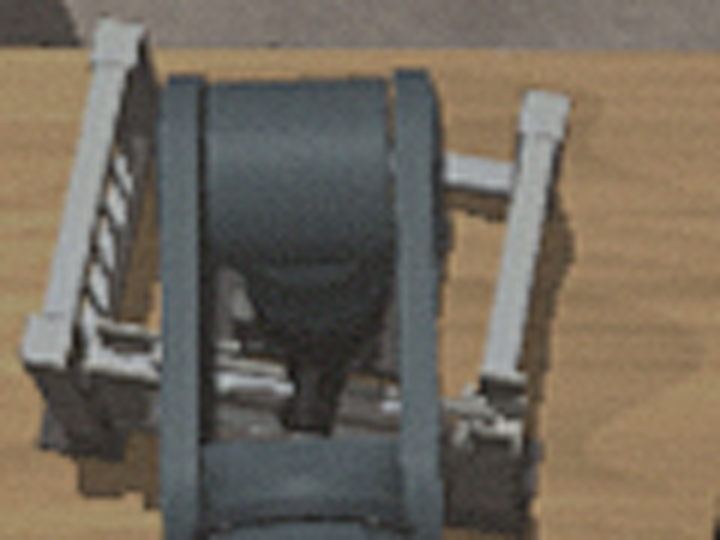

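Emit:
{"fn": "servo_tool", "kwargs": {
  "deltas": [
    [[0.2, -0.2, 1, 0, 0, 0, -0.3], [0.2, -0.2, 2, 0, 0, 0, -0.3], [0.2, -0.2, 3, 0, 0, 0, -0.3], [0.2, -0.2, 4, 0, 0, 0, -0.3], [0.2, -0.2, 5, 0, 0, 0, -0.3], [0.2, -0.2, 5.4, 0, 0, 0, -0.3], [0.2, -0.2, 5.4, 0, 0, 0, -0.3]]
  ]
}}

```text
t: 8.72
tcp_pos: [0.6511, 0.1417, 0.22]
tool_rot: [[0.987, -0.162, -0.003], [-0.162, -0.987, -0.0], [-0.003, 0.001, -1.0]]
force: [-1.0, 0.4, -0.7]
width: 0.652
```

```bash
python3 -c "
from h import *
go((.651,.1425,.222),-9.3);print(sense()['width'],sense()['force'])
a=read_camera('scene');crop(0,a,240,130,370,230,6,'s11.png')
print((proj('scene',(.651,.1425,.245))-[240,130])*6)
"
```

```text
t 8.7167 d [-0.02 -0.08 -0.2 ] rv [ 0.04  0.19 -0.01]
0.6524115926150829 [-0.9752129   0.39916305 -0.72782881]
[350.51331341 356.4037809 ]
```

View pics/s11.png

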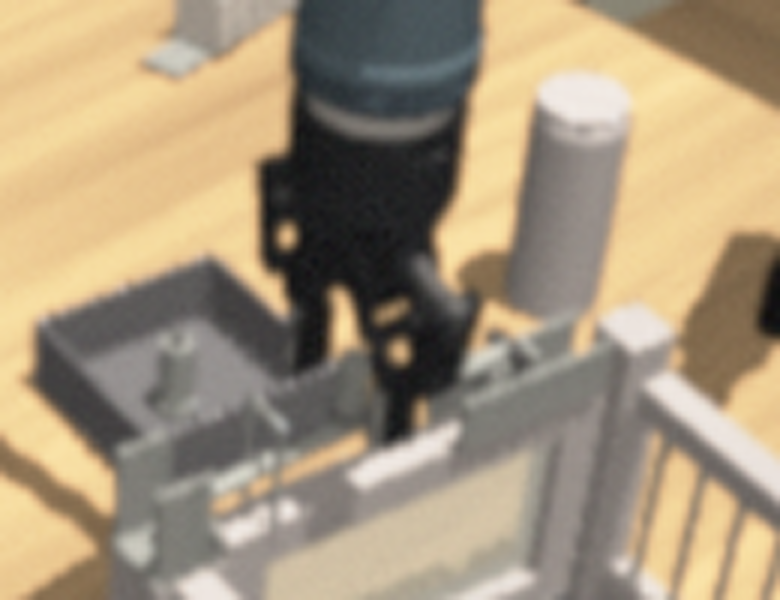

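Emit:
{"fn": "servo_tool", "kwargs": {
  "deltas": [
    [[0, 0, -0.2, 0, 0, 0, -0.3], [0, 0, -0.2, 0, 0, 0, 1], [0, 0, -0.2, 0, 0, 0, 1], [0, 0, -0.2, 0, 0, 0, 1], [0, 0, -0.2, 0, 0, 0, 1], [0, 0, -0.2, 0, 0, 0, 1], [0, 0, -0.2, 0, 0, 0, 1], [0, 0, -0.2, 0, 0, 0, 1]]
  ],
  "grip_force": 60
}}

```text
t: 9.43
tcp_pos: [0.6518, 0.1418, 0.2248]
tool_rot: [[0.987, -0.162, -0.0], [-0.162, -0.987, -0.0], [-0.0, 0.0, -1.0]]
force: [-4.2, -0.7, 6.6]
width: 0.168
```

```bash
python3 -c "
from h import *
go((.651,.1425,.222),-9.3);print(sense()['width'],sense()['force'])
a=read_camera('scene');crop(0,a,240,130,370,230,6,'s12.png')
"
```

```text
t 9.4333 d [-0.09 -0.05  0.28] rv [0.01 0.01 0.  ]
0.16801307003247054 [-4.16648001 -0.67589104  6.56838411]
```

View pics/s12.png

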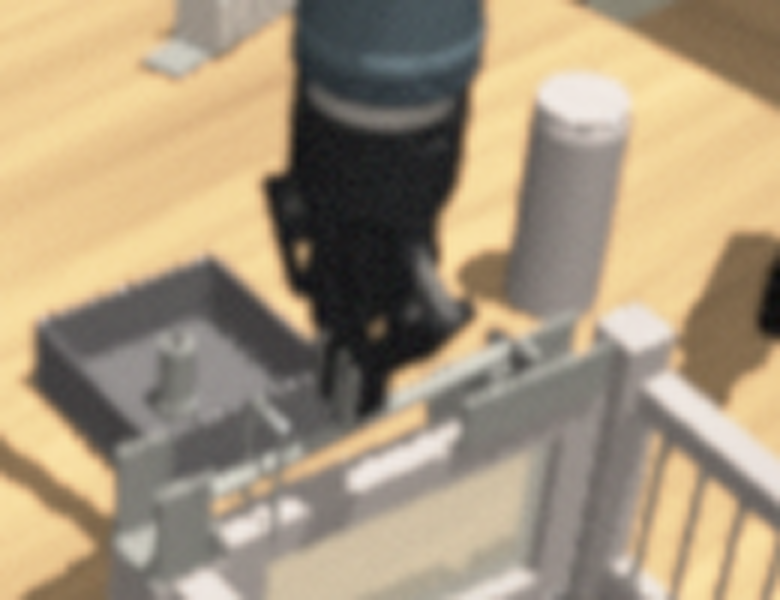

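Emit:
{"fn": "servo_tool", "kwargs": {
  "deltas": [
    [[0, 0, -0.3, 0, 0, 0, 1], [0, 0, -0.6, 0, 0, 0, 1], [0, 0, -0.9, 0, 0, 0, 1], [0, 0, -1.2, 0, 0, 0, 1], [0, 0, -1.2, 0, 0, 0, 1], [0, 0, -1.2, 0, 0, 0, 1]]
  ]
}}

```text
t: 9.98
tcp_pos: [0.6516, 0.142, 0.2357]
tool_rot: [[0.987, -0.162, -0.001], [-0.162, -0.987, 0.0], [-0.001, 0.0, -1.0]]
force: [-2.9, 2.0, -6.6]
width: 0.163
```

```bash
python3 -c "
from h import *
s=sense();print(s['width'],s['force'],s['tcp_pos'])
a=read_camera('scene');crop(0,a,240,150,370,250,6,'s13.png')
"
```

```text
0.1631179824824304 [-2.86899462  2.00617847 -6.56132036] [0.65160851 0.14195372 0.2357353 ]
```

View pics/s13.png

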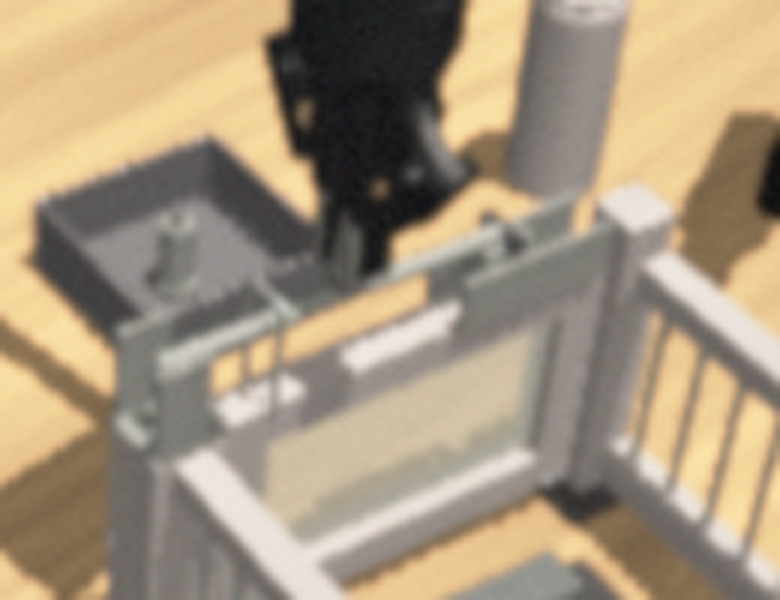

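Emit:
{"fn": "servo_tool", "kwargs": {
  "deltas": [
    [[0, -0.4, -0.1, 0, 0, 0, 1], [0, -0.9, -0.1, 0, 0, 0, 1], [0, -1.4, -0.1, 0, 0, 0, 1], [0, -1.9, -0.1, 0, 0, 0, 1], [0, -2.4, -0.1, 0, 0, 0, 1], [0, -2.4, -0.1, 0, 0, 0, 1]]
  ]
}}

```text
t: 10.53
tcp_pos: [0.6559, 0.1669, 0.2369]
tool_rot: [[0.987, -0.161, -0.0], [-0.161, -0.987, 0.001], [-0.0, -0.001, -1.0]]
force: [-2.2, 2.3, -8.5]
width: 0.165
```

```bash
python3 -c "
from h import *
s=sense();print(s['width'],s['force'],s['tcp_pos'])
a=read_camera('scene');crop(0,a,240,150,370,250,6,'s14.png')
"
```

```text
0.16455818387104143 [-2.19375452  2.28815318 -8.52524276] [0.65585291 0.16692248 0.23691398]
```

View pics/s14.png

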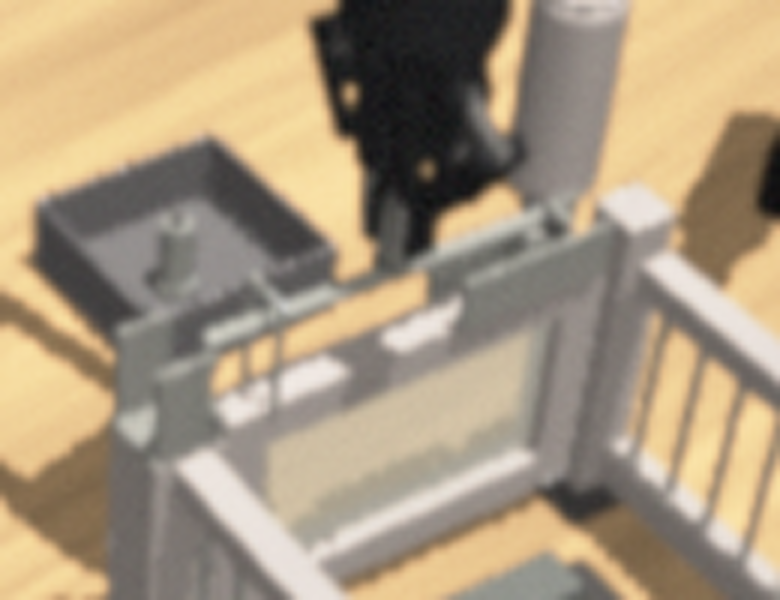

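Past the keeper freely (about 25 mm drawn); continue to the stop.

Emit:
{"fn": "servo_tool", "kwargs": {
  "deltas": [
    [[0, -0.5, 0, 0, 0, 0, 1], [0, -1, 0, 0, 0, 0, 1], [0, -1.5, 0, 0, 0, 0, 1], [0, -2, 0, 0, 0, 0, 1], [0, -2.3, 0, 0, 0, 0, 1], [0, -2.3, 0, 0, 0, 0, 1]]
  ]
}}

```text
t: 11.08
tcp_pos: [0.6596, 0.1895, 0.2374]
tool_rot: [[0.987, -0.161, 0.0], [-0.161, -0.987, 0.001], [-0.0, -0.001, -1.0]]
force: [-5.1, 2.0, -7.6]
width: 0.168
```

```bash
python3 -c "
from h import *
s=sense();print(s['width'],s['force'],s['tcp_pos'])
a=read_camera('scene');crop(0,a,240,150,370,250,6,'s15.png')
"
```

```text
0.16828859512506214 [-5.14126388  2.0339235  -7.58644435] [0.6596188  0.18952669 0.23736509]
```

View pics/s15.png

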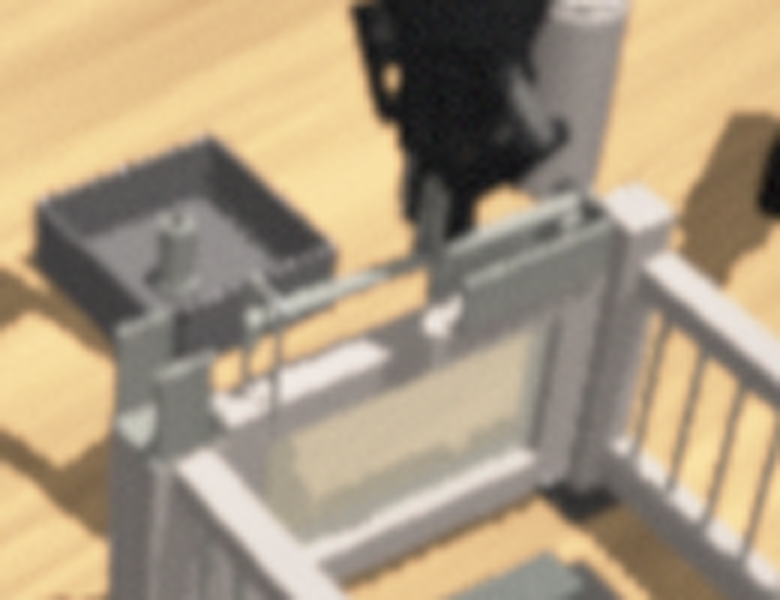

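Emit:
{"fn": "servo_tool", "kwargs": {
  "deltas": [
    [[-0.5, 0, 0, 0, 0, 2.5, 1], [-1, -0.05, 0, 0, 0, 5, 1], [-1.5, -0.1, 0, 0, 0, 7.5, 1], [-2, -0.2, 0, 0, 0, 10, 1], [-2.5, -0.3, 0, 0, 0, 12.5, 1], [-3, -0.4, 0, 0, 0, 15, 1], [-3, -0.4, 0, 0, 0, 15, 1]]
  ]
}}

```text
t: 11.72
tcp_pos: [0.6328, 0.1972, 0.2388]
tool_rot: [[0.911, -0.413, 0.007], [-0.413, -0.911, 0.001], [0.006, -0.003, -1.0]]
force: [5.1, -1.4, -8.1]
width: 0.166
```

```bash
python3 -c "
from h import *
s=sense();print(s['width'],s['force'],s['tcp_pos'])
a=read_camera('scene');crop(0,a,240,150,370,250,6,'s16.png')
"
```

```text
0.1662967283488244 [ 5.14201529 -1.44455583 -8.09114971] [0.6327589  0.19724918 0.23884572]
```

View pics/s16.png

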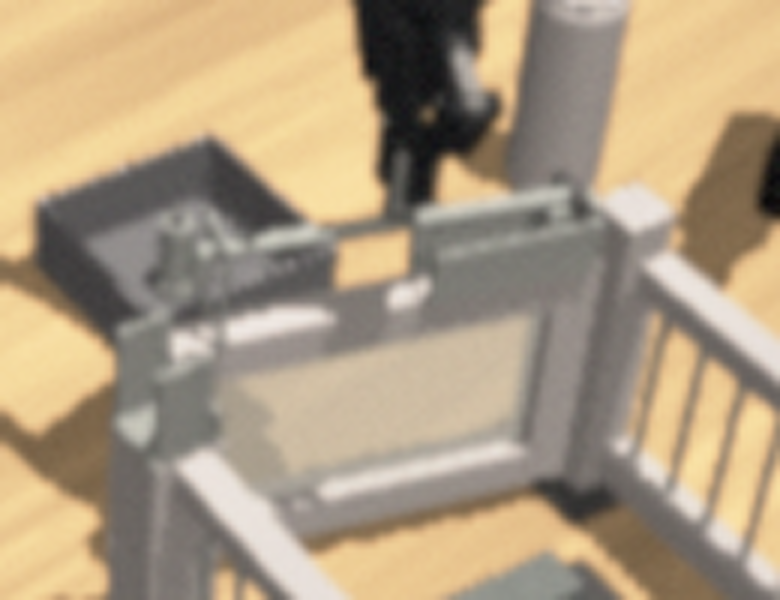

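Emit:
{"fn": "servo_tool", "kwargs": {
  "deltas": [
    [[-0.4, 0, 0, 0, 0, 2, 1], [-0.8, 0, 0, 0, 0, 4, 1], [-1.2, -0.1, 0, 0, 0, 6, 1], [-1.2, -0.1, 0, 0, 0, 6, 1], [-1.2, -0.1, 0, 0, 0, 6, 1], [-1.2, -0.1, 0, 0, 0, 6, 1], [-1.2, -0.1, 0, 0, 0, 6, 1], [-1.2, -0.1, 0, 0, 0, 6, 1]]
  ]
}}

```text
t: 12.43
tcp_pos: [0.6225, 0.2022, 0.2385]
tool_rot: [[0.864, -0.504, 0.005], [-0.504, -0.864, -0.0], [0.005, -0.003, -1.0]]
force: [5.4, -3.9, -7.0]
width: 0.159
```

```bash
python3 -c "
from h import *
s=sense();print(s['width'],s['force'],s['tcp_pos'],s['qvel'])
h=np.array([.678,.305]);v=s['tcp_pos'][:2]-h;print('r',np.linalg.norm(v),'theta',np.arctan2(-v[0],-v[1])+0+np.radians(9.3),np.degrees(np.arctan2(*s['tool_rot'][[1,0],0])))
a=read_camera('scene');crop(0,a,240,150,370,250,6,'s17.png')
b=read_camera('top');crop(0,b,180,100,300,190,6,'t17.png');crop(0,a,100,180,360,360,3,'s18.png')
s=sense();print(s['width'],s['force'],s['tcp_pos'])
"
```

```text
0.15940762339019243 [ 5.37428347 -3.94421942 -6.95484553] [0.62254612 0.20217426 0.23853304] [0.00454811 0.10185318 0.04270223 0.04548474 0.00779437 0.11804443]
r 0.11682578986752394 theta 0.6569064467691803 -30.240688253288624
0.16286283150342676 [ 5.0271067  -3.74483535 -6.96530186] [0.62254037 0.20217452 0.23852654]
```

View pics/s17.png

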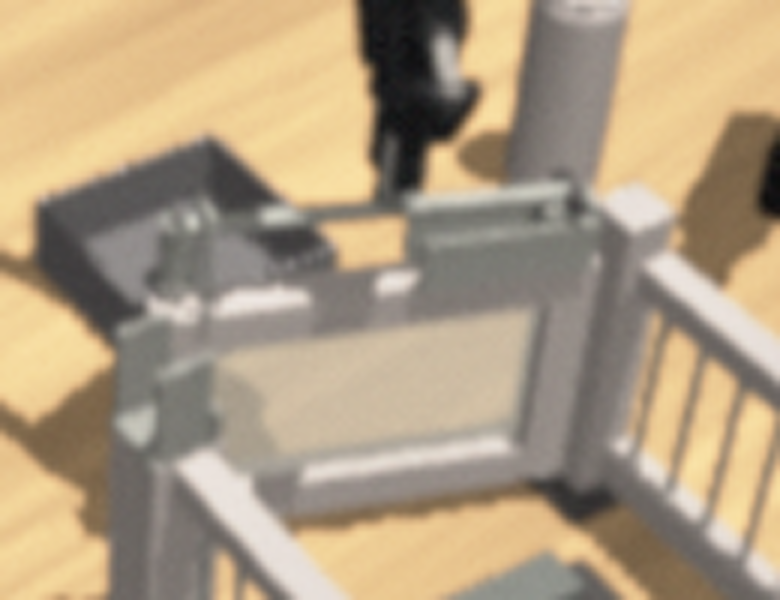

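View pics/t17.png

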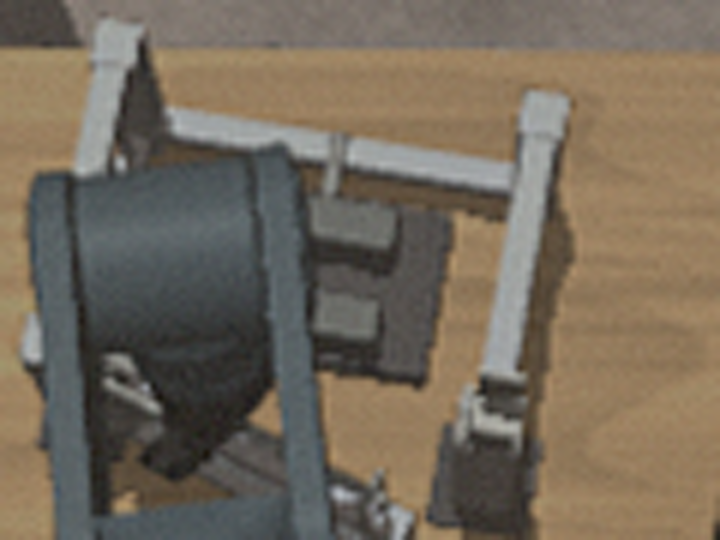

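View pics/s18.png

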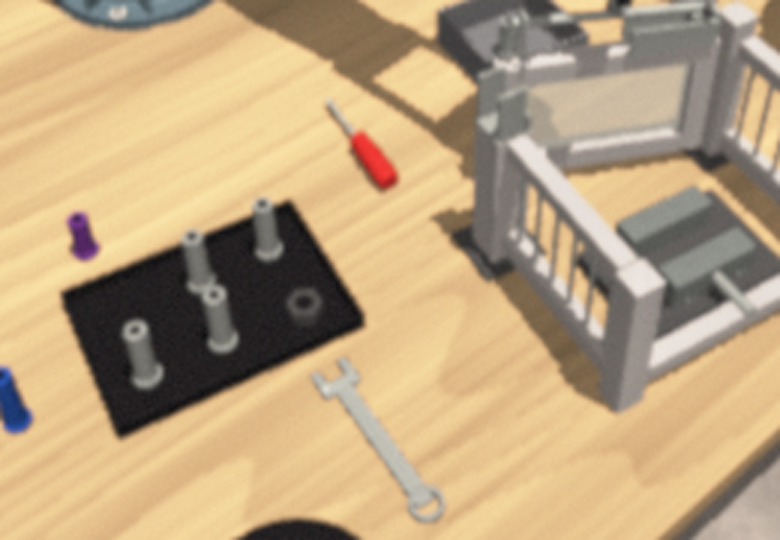

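```bash
python3 -c "
from h import *
for th in (.25,.33,.37,.45):
  a=np.radians(-9.3)-th; h=np.array([.678,.305]); p=h+.232*np.array([np.sin(a),-np.cos(a)])
  P=[p[0],p[1],.17]; print(th,np.round(P,3),(proj('scene',P)-[240,150])*6,(proj('top',P)-[180,100])*6)
s=sense();print(s['t'],s['force'])
"
```

```text
0.25 [0.585 0.092 0.17 ] [166.36219113 332.52415164] [411.60147084 501.04096756]
0.33 [0.568 0.101 0.17 ] [155.72908174 307.85180536] [398.10089574 527.53419795]
0.37 [0.56  0.105 0.17 ] [151.60692066 295.56598045] [390.52959616 540.40325444]
0.45 [0.545 0.115 0.17 ] [145.71837532 271.19823236] [373.80039151 565.27481941]
12.5333 [ 5.0271067  -3.74483535 -6.96530186]
```

Emit:
{"fn": "servo_tool", "kwargs": {
  "deltas": [
    [[0, 0, 0, 0, 0, 0, 1], [0, 0, 0, 0, 0, 0, 1], [0, 0, 0, 0, 0, 0, 1], [0, 0, 0, 0, 0, 0, 1], [0, 0, 0, 0, 0, 0, 1], [0, 0, 0, 0, 0, 0, 1]]
  ]
}}

```text
t: 13.03
tcp_pos: [0.6225, 0.2022, 0.2385]
tool_rot: [[0.864, -0.504, 0.005], [-0.504, -0.864, -0.0], [0.005, -0.003, -1.0]]
force: [4.7, -2.5, -6.5]
width: 0.166
```

```bash
python3 -c "
from cell import *
print(sign_off());print(sense()['tcp_pos'])"
```

```text
the job is handed in; nothing more can be done
None
the job is handed in; nothing more can be done
```

The job is handed in at 13 s: the short post is in the reject box and the gate is held about 8 cm open. `sign_off` gave no verdict.

- **Short post:** it stands released in the grey box. The scene picture taken after letting go shows it upright there.
- **Bolt:** I gripped the knob with 60 N, lifted it about 12 mm and drew it back about 48 mm. The picture shows its end clear of the keeper cheeks.
- **Gate:** it stands at about 0.33 rad by the tool position. The free edge in both camera views agrees. The arm was still in the last reading, holding the knob with about 5 N sideways.
- **Other things:** the last scene picture shows the four good posts upright, and the nut, wrench and screwdriver looking unmoved. I did not re-measure their positions. The can also looked unmoved, but it was only partly in view.

One check disagreed: the printed gate angle (0.657 rad) was wrong because my script added the guard's 9.3° yaw instead of subtracting it. The 0.33 rad above is the corrected value.

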